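# Put the mixed parts back into their trays

## Robot

A 6-joint arm with a two-finger parallel gripper is mounted at the origin on the work surface. World frame = base frame: x ahead of the robot, y to its left, z up, the work surface at z = 0. Lengths are in mm, angles in degrees, forces in N, time in s.
With the tool pointing down it reaches from about 350 to 850 mm from the base axis. Payload 8.1 kg.
Tool frame: the origin (TCP) lies midway between the tips of the shut fingers; the grasp point (between the pads) lies 19 mm behind it; z points along the fingers, y is the line along which they close (so a half turn about z gives the same grasp; the last joint's range is limited). The gripper opens to 85 mm and grips with 20 to 120 N. Pads are 22 mm wide; open, the fingers measure 114 mm over their backs; the gripper's body (76 mm by 85 mm) begins 54 mm behind the grasp point. The pads swing forward as they close: fully open they stand 13 mm farther back than shut.
Start: joints at [58.992, 7.471, 85.268, -0, 87.261, -4.893], TCP at [264.089, 538.76, 231.292] pointing down, gripper open.
Joint ranges: [-169.43, 169.43], [-51.17, 129.36], [1.28, 143.12], [-76.62, 256.62], [0, 156.53], [-152.29, 152.29]. Speed limits (degrees/s): [136.94, 136.94, 159.86, 180, 180, 180].

## Interface

Orientations are given as [roll, pitch, yaw] about the fixed x, y, z axes, in that order (R = Rz(yaw) Ry(pitch) Rx(roll)).
In Python, from bench import r, optics, workorder gives the robot as it stands.
- The arm moves only by the shell command python3 -m handwheel 'ROWS' [FORCE]. ROWS is rows parted by semicolons, their numbers by spaces, 1 to 8 of them, each of 7 numbers: a rotation vector rx, ry, rz in degrees, then dx, dy, dz in mm, then the finger opening in mm; each row is the pose to reach, as a shift and turn from the pose commanded when the command began, along the tool's axes at that moment; what a row does not reach only later rows make up. A row lasts 1/8 s, in which the tool goes at most 62.5 mm and 10.7 degrees, less where a joint would pass 70% of its speed; a pose out of reach is approached as far as the arm can. The fingers move at their own pace and stop on an object; FORCE is the grip in N (left out, the last holds). Time passes only in rows, so rows that do not move let the fingers close. It prints the time, the measured TCP pose, the force, the opening and the grip force at its end.
- r.sense(): the state, without advancing time (a new reading comes with each control period).
- optics.snapshot(name): name is "side" or "top"; returns a dict with "pixels" (480x640x3 uint8, blue, green, red), "fx", "fy", "cx", "cy" (pixels), "D" ([k1, k2, p1, p2, k3] as OpenCV has them; the pictures are not rectified), "pose" (4x4, takes a point from camera to world coordinates). Camera axes: x right, y up, looking along -z (the intrinsics and any distortion apply to the point x, -y, -z); pixel columns grow to the right and rows downward; lengths in mm; the calibration is good to about 2 mm. A picture is of the moment at which its call begins. There is no depth.
- workorder.hand_in(): hands the job in; it is judged then, once.
The state is a dict: "time": time; "joint_pos": joint angles; "qd": joint speeds; "joint_efforts": joint torques, N m; "tool_pos": TCP position; "tcp_rot": TCP orientation; "ft_force": force on the tool from outside, world axes, zero at the start; "wrist_torque": the same for the moment, N m; "finger_gap": finger opening in mm; "grip_force": force on a finger pad.
Only numpy, scipy, OpenCV 4.12 (cv2) and the standard library are available. Lean on these libraries where they do the work, as an engineer would, in place of code of your own. Each camera call takes 0.05 s, during which the arm holds its last target. There are 200 camera calls.

## Task

Sort the loose parts on the bench into their trays: both capacitors into the round cardboard tub, the transformer into the square tray, and the heat sinks into the two-bay tray, one in each bay. Set every part down gently, not dropped, so that it stands upright on its base, flat on the tray's floor. Leave the screwdriver and the wire spool where they are.

Things in the scene. Friction and masses are not known exactly. Their poses are not given: they have to be found in the camera images.
- capacitor_a: one of two equal large capacitors: upright black cylinder, 36 mm diameter, 52 mm tall, bright metal disc with a cross on its top; about 70 g, loose, standing on the bench. Origin: centre of its underside, z up along its axis.
- capacitor_b: one of two equal large capacitors: upright black cylinder, 36 mm diameter, 52 mm tall, bright metal disc with a cross on its top; about 70 g, loose, standing on the bench. Origin: centre of its underside, z up along its axis.
- heatsink_a: one of two equal bare-aluminium heat sinks: block 50 (x) x 36 (y) x 40 mm (z), base plate below and six upright fins that run along its x; the two outer fins are solid flat faces 36 mm apart across y, good to grip; about 80 g, loose, standing on its base plate. Origin: centre of its underside, z up.
- heatsink_b: one of two equal bare-aluminium heat sinks: block 50 (x) x 36 (y) x 40 mm (z), base plate below and six upright fins that run along its x; the two outer fins are solid flat faces 36 mm apart across y, good to grip; about 80 g, loose, standing on its base plate. Origin: centre of its underside, z up.
- transformer: small mains transformer: dark steel core 60 (x) x 24 (y) x 50 mm (z), a yellow taped coil bulging out of the middle of both sides to 50 mm across y (38 mm along x, from 9 to 41 mm height), on a black foot plate 60 x 50 x 4 mm; the core's flat ends, 60 mm apart across x, are good to grip; about 300 g, loose, standing on its foot. Origin: centre of its underside, z up.
- tub: round shallow tub of brown cardboard, fixed to the bench: 120 mm outside diameter, 112 mm inside, rim 18 mm high, floor 3 mm thick. Origin: centre of its underside, z up.
- bay_tray: oblong grey tray, fixed to the bench: 76 (x) x 148 (y) x 18 mm high, walls 4 mm, floor 3 mm thick; a 4 mm divider of full height across the middle makes two bays, each 68 x 68 mm inside, centred 36 mm to either side of the origin along its y. Origin: centre of its underside, z up.
- square_tray: square grey tray, fixed to the bench, without divider: 92 x 92 x 18 mm high, walls 4 mm (84 x 84 mm inside), floor 3 mm thick. Origin: centre of its underside, z up.
- screwdriver: bystander: screwdriver with an orange handle, 190 mm long, lying loose on the bench at one side, roughly along world x. Origin: the bench under the middle of its length, x along it towards the blade.
- spool: bystander: small grey spool of wire, 54 mm diameter, 40 mm tall, standing loose on its flange at the other side. Origin: centre of its underside.
Mind the look-alikes: they are no part of the job. What is shaped like the square_tray but turquoise is not meant.

How it is judged:
By the outcome, as a careful person would: the job done as asked, in the order asked, and still so for the second after the job is handed in, with the robot touching nothing.
It also fails if it takes over 104 s, if anything falls off the work surface, if the arm or the gripper's body presses on something with over 40 N, if the wrist force passes 120 N, or if a joint passes its speed limit or range.

## Working session

There is one attempt and no reset: what is moved stays moved. The work goes in short steps, Python scripts to look and compute and a shell command to move; the robot and the scene stay as the last step left them, time stands still between calls to the robot, and variables do not carry over. Pictures are saved under pics/ and viewed, at most 14 in all, crops included, and the job is handed in when it is done.

```bash
ls; mkdir -p pics; python3 - <<'E'
from bench import r, optics, workorder
import cv2,numpy as np
for n in("side","top"):
    s=optics.snapshot(n); cv2.imwrite(f"pics/{n}0.png",s["pixels"])
    print(n,s["fx"],s["fy"],s["cx"],s["cy"],s["D"]); print(np.round(s["pose"],3))
print(r.sense())
E
```

```text
pics
side 435.04313662106773 435.04313662106773 323.50875122243025 241.21944016419033 [0.03414579 0.         0.         0.         0.        ]
[[ 8.82000e-01  3.31000e-01 -3.36000e-01  2.47167e+02]
 [-4.71000e-01  5.89000e-01 -6.56000e-01 -6.42522e+02]
 [-2.00000e-02  7.37000e-01  6.76000e-01  6.87375e+02]
 [ 0.00000e+00  0.00000e+00  0.00000e+00  1.00000e+00]]
top 451.09925694820623 451.09925694820623 316.7175074565394 236.2539821583233 [-0.10474179  0.          0.          0.          0.        ]
[[-1.400000e-02  9.870000e-01 -1.600000e-01  3.835220e+02]
 [-1.000000e+00 -1.500000e-02 -1.000000e-02 -1.507700e+01]
 [-1.300000e-02  1.600000e-01  9.870000e-01  1.116661e+03]
 [ 0.000000e+00  0.000000e+00  0.000000e+00  1.000000e+00]]
{'time': 0.1, 'joint_pos': array([ 5.89910408e+01,  7.51201616e+00,  8.53233768e+01,  6.85058419e-04,
        8.72618568e+01, -4.89280033e+00]), 'qd': array([-0.08485182, -0.0219183 ,  0.03438841,  0.01964842,  0.06254196,
        0.06728161]), 'joint_efforts': array([ 1.02745445e-03, -5.70956755e+01, -5.01935649e+01, -2.33518458e-04,
        8.39673827e-03, -3.74583249e-05]), 'tool_pos': array([263.83094339, 538.32566331, 230.33322693]), 'tcp_rot': array([-1.79903163e+02, -8.97632257e-03,  1.53883800e+02]), 'ft_force': array([0.83818008, 0.5539884 , 0.12090574]), 'wrist_torque': array([-0.00490358,  0.01724183,  0.05133483]), 'grip_force': 0.0, 'finger_gap': 85.27985605890186}
```

View pics/side0.png

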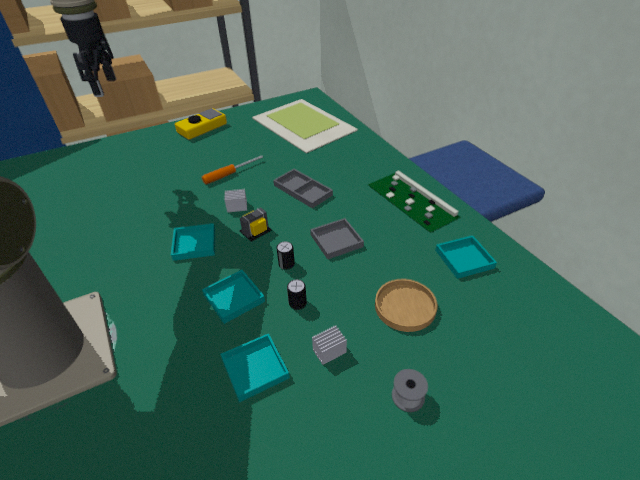

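View pics/top0.png

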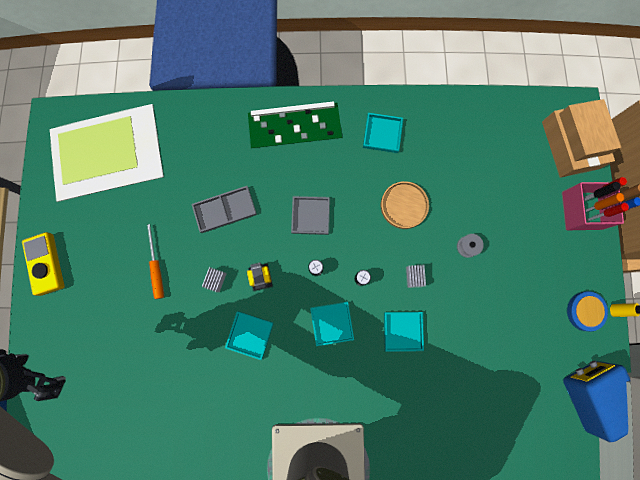

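Look-alikes for the square tray: grey tray at top (311,215) versus turquoise ones at (383,132), (249,335), (332,324), (405,331); I choose the grey one. The tub is at (405,205), the bay tray at (225,209). Heat sinks are at (214,279) and (416,275), capacitors at (316,267) and (363,277), the transformer at (259,276).

```bash
python3 - <<'E'
import cv2
def crop(src,out,x0,y0,x1,y1,k):
    i=cv2.imread(src)[y0:y1,x0:x1]; i=cv2.resize(i,None,fx=k,fy=k,interpolation=cv2.INTER_CUBIC)
    for x in range((x0+9)//10*10,x1,10):
        cv2.line(i,(int((x-x0)*k),0),(int((x-x0)*k),4 if x%50 else 14),(0,0,255),1)
        if x%20==0: cv2.putText(i,str(x),(int((x-x0)*k)-9,14),0,.3,(255,255,255),1)
    for y in range((y0+9)//10*10,y1,10):
        cv2.line(i,(0,int((y-y0)*k)),(4,int((y-y0)*k)),(0,0,255),1); cv2.putText(i,str(y),(6,int((y-y0)*k)+3),0,.3,(255,255,255),1)
    cv2.imwrite(out,i)
crop("pics/top0.png","pics/tc.png",190,180,440,300,3.2)
crop("pics/side0.png","pics/sc.png",205,160,445,380,2.7)
crop("pics/top0.png","pics/tp.png",200,255,280,305,10)
E
```

```text
(no output)
```

View pics/tc.png

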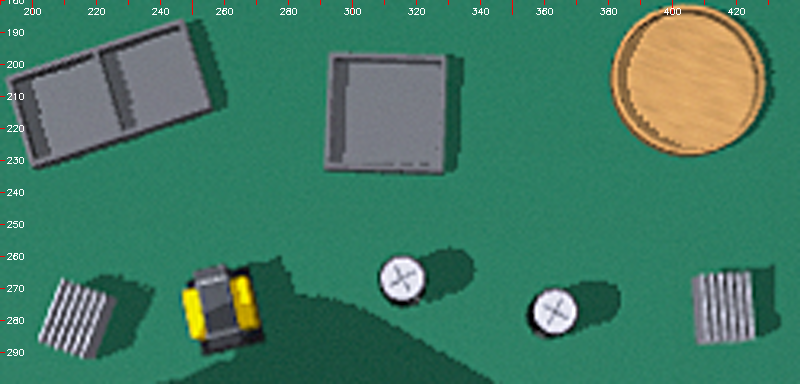

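View pics/sc.png

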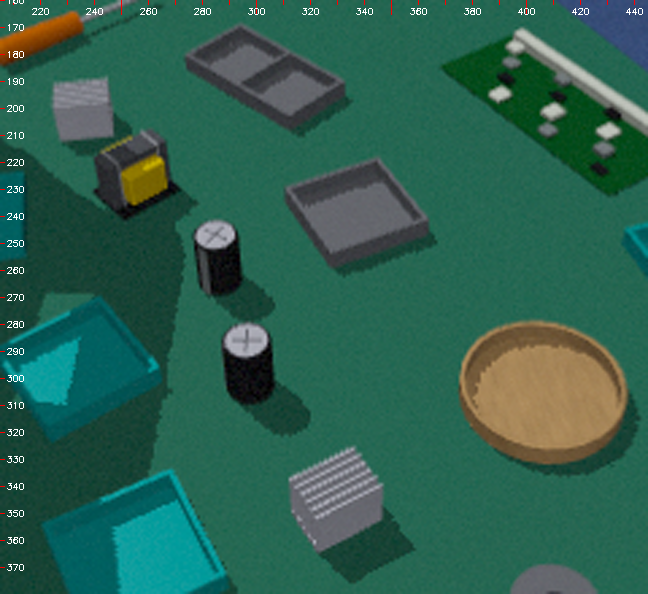

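View pics/tp.png

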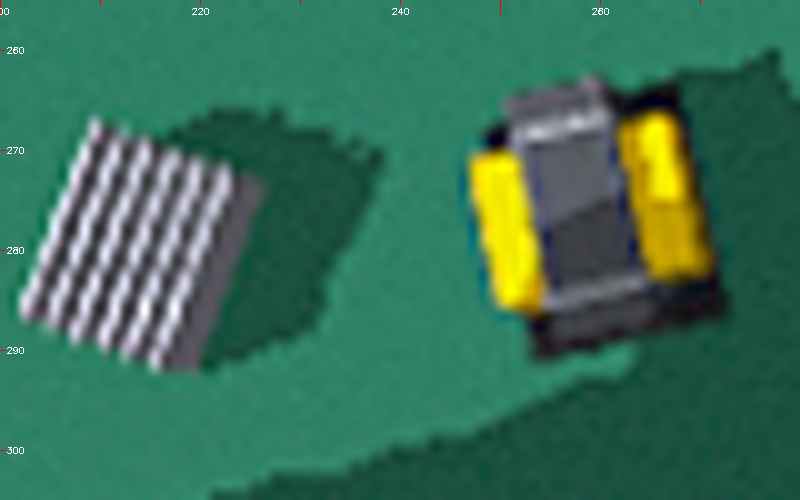

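The crops confirm the objects: grey square tray (top 311,215), tub, bay tray, two heat sinks, two capacitors and the transformer (yaw a few degrees). Next I triangulate them and overlay the models.

```bash
cat > h.py <<'E'
import numpy as np,cv2,pickle,os
from scipy.optimize import least_squares
def cams():
    if not os.path.exists("cams.pkl"):
        from bench import optics
        pickle.dump({n:{k:v for k,v in optics.snapshot(n).items() if k!="pixels"} for n in("top","side")},open("cams.pkl","wb"))
    return pickle.load(open("cams.pkl","rb"))
C=cams()
def proj(n,P):
    c=C[n]; T=np.linalg.inv(c["pose"]); p=np.atleast_2d(P)@T[:3,:3].T+T[:3,3]; p=p*[1,-1,-1]
    K=np.array([[c["fx"],0,c["cx"]],[0,c["fy"],c["cy"]],[0,0,1]])
    return cv2.projectPoints(p.reshape(-1,1,3),np.zeros(3),np.zeros(3),K,np.array(c["D"],float))[0][:,0]
def tri(t,s):
    f=lambda P:np.r_[proj("top",P)[0]-t,proj("side",P)[0]-s]
    q=least_squares(f,[520,0,30]); return q.x,np.abs(q.fun).max()
def box(lx,ly): return np.array([[a*lx/2,b*ly/2,0] for a,b in((-1,-1),(1,-1),(1,1),(-1,1))])
def pts(p,L,z):
    c,s=np.cos(np.radians(p[2])),np.sin(np.radians(p[2])); return L@np.array([[c,s,0],[-s,c,0],[0,0,1]])+[p[0],p[1],z]
E
cat > m.py <<'E'
from h import *
ct=lambda p:(np.array(p)+.5)/3.2-.5+[190,180]
cp=lambda p:(np.array(p)+.5)/10-.5+[200,255]
cs=lambda p:(np.array(p)+.5)/2.7-.5+[205,160]
M={"hsL":(cp([(95,120),(235,167),(158,370),(22,315)]),cs([(107,79),(113,107),(57,111),(53,84)])),
"hsR":(ct([(693,273),(750,271),(755,342),(698,343)]),cs([(354,447),(383,487),(313,519),(289,479)])),
"tr":(cp([(505,100),(605,78),(650,320),(550,345)]),cs([(152,131),(167,150),(115,172),(97,155)])),
"capL":(ct([(403,279)]),cs([(216,235)])),"capR":(ct([(555,311)]),cs([(247,340)])),
"tub":(ct([(688,80)]),cs([(543,385)])),
"sq":(ct([(329,53),(447,55),(444,173),(324,170)]),cs([(378,160),(428,215),(334,257),(285,190)])),
"bay":(ct([(7,79),(184,19),(212,107),(34,168)]),cs([(240,26),(345,87),(295,120),(186,56)]))}
for k,(t,s) in M.items():
    R=[tri(a,b) for a,b in zip(t,s)]; P=np.array([q[0] for q in R])
    print(k,"ctr",P.mean(0).round(1),"z",P[:,2].round(0),"err",max(q[1] for q in R).__round__(1),
     [] if len(P)<2 else [(np.hypot(*(P[(i+1)%4]-P[i])[:2]).round(0),np.degrees(np.arctan2(*(P[(i+1)%4]-P[i])[1::-1])).round(0)) for i in range(4)])
E
python3 m.py
```

```text
hsL ctr [458.1 249.2  37.4] z [41. 33. 34. 41.] err 0.6 [(np.float64(34.0), np.float64(-106.0)), (np.float64(51.0), np.float64(160.0)), (np.float64(34.0), np.float64(71.0)), (np.float64(50.0), np.float64(-20.0))]
hsR ctr [ 458.5 -240.3   36.4] z [32. 39. 42. 33.] err 0.7 [(np.float64(41.0), np.float64(-91.0)), (np.float64(53.0), np.float64(-179.0)), (np.float64(41.0), np.float64(87.0)), (np.float64(51.0), np.float64(2.0))]
tr ctr [465.1 138.9  44.8] z [46. 39. 45. 50.] err 0.9 [(np.float64(23.0), np.float64(-78.0)), (np.float64(57.0), np.float64(-167.0)), (np.float64(24.0), np.float64(105.0)), (np.float64(58.0), np.float64(12.0))]
capL ctr [ 4.824e+02 -3.000e-01  5.210e+01] z [52.] err 0.1 []
capR ctr [ 456.7 -111.9   51.5] z [52.] err 0.3 []
tub ctr [ 639.2 -225.5   14. ] z [14.] err 0.0 []
sq ctr [616.1  11.8  16.6] z [14. 23. 14. 15.] err 0.4 [(np.float64(93.0), np.float64(-93.0)), (np.float64(90.0), np.float64(178.0)), (np.float64(93.0), np.float64(88.0)), (np.float64(93.0), np.float64(-2.0))]
bay ctr [636.2 229.5  14.3] z [16. 10. 12. 18.] err 0.6 [(np.float64(147.0), np.float64(-71.0)), (np.float64(74.0), np.float64(-161.0)), (np.float64(147.0), np.float64(109.0)), (np.float64(76.0), np.float64(19.0))]
```

```bash
cat >> m.py <<'E'
M["hsR"]=(ct([(704,273),(750,271),(755,342),(710,343)]),M["hsR"][1])
B={"hsL":(50,36,40,-20),"hsR":(50,36,40,2),"tr":(60,24,50,12),"sq":(92,92,18,-2),"bay":(76,148,18,19)}
F={}
base=box(1,1)
for k,(lx,ly,z,y0) in B.items():
    # image order TL,TR,BR,BL = (+x,+y),(+x,-y),(-x,-y),(-x,+y)
    L=box(lx,ly)[[2,1,0,3]]
    f=lambda p:np.r_[(proj("top",pts(p,L,z))-M[k][0]).ravel(),(proj("side",pts(p,L,z))-M[k][1]).ravel()]
    q=least_squares(f,[500,0,y0],x_scale=[1,1,.1],loss="soft_l1"); F[k]=q.x; print(k,q.x.round(1),"rms px",np.sqrt((f(q.x)**2).mean()).round(2))
for k,z in(("capL",52),("capR",52),("tub",18)):
    f=lambda p:np.r_[proj("top",[p[0],p[1],z])[0]-M[k][0][0],proj("side",[p[0],p[1],z])[0]-M[k][1][0]]
    q=least_squares(f,[500,0]); F[k]=np.r_[q.x,0]; print(k,q.x.round(1),np.abs(q.fun).max().round(2))
def ov(n,out,x0,y0,x1,y1,k):
    i=cv2.resize(cv2.imread(f"pics/{n}0.png")[y0:y1,x0:x1],None,fx=k,fy=k,interpolation=cv2.INTER_CUBIC)
    a=np.radians(np.arange(0,360,10)); circ=lambda r:np.c_[r*np.cos(a),r*np.sin(a),0*a]
    for key,p in F.items():
        for z in((0,B[key][2]) if key in B else (0,52) if "cap" in key else (0,18)):
            L=box(*B[key][:2]) if key in B else circ(18 if "cap" in key else 60)
            if key=="tr" and z==0: L=box(60,50)
            u=(proj(n,pts(p,L,z))-[x0,y0]+.5)*k-.5
            cv2.polylines(i,[u.round().astype(int)],True,(0,0,255) if z else (255,0,255),1)
    return i
a=ov("top",0,190,180,440,300,3.2); b=ov("side",0,205,160,445,380,2.7)
cv2.imwrite("pics/ovt.png",a);cv2.imwrite("pics/ovs.png",b)
E
python3 m.py|tail -8
```

```text
hsL [457.9 248.1 -18.8] rms px 0.73
hsR [ 457.5 -243.1    0.9] rms px 0.59
tr [464.3 137.3  11.5] rms px 1.14
sq [615.8  11.2  -1.7] rms px 0.62
bay [635.1 228.2  18.3] rms px 0.7
capL [ 4.824e+02 -3.000e-01] 0.12
capR [ 456.6 -112.1] 0.31
tub [ 637.7 -226.4] 0.71
```

View pics/ovt.png

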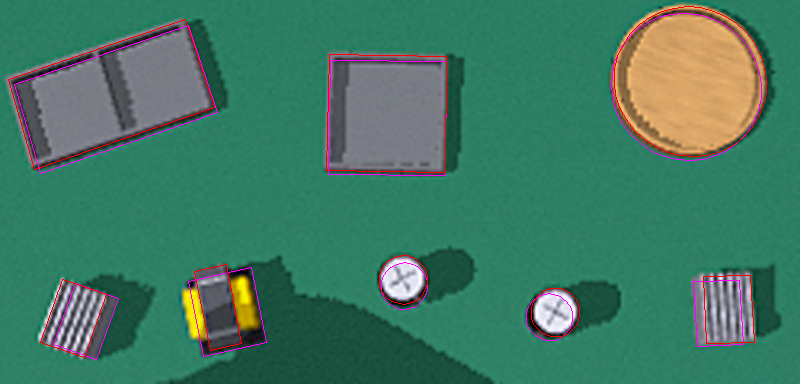

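View pics/ovs.png

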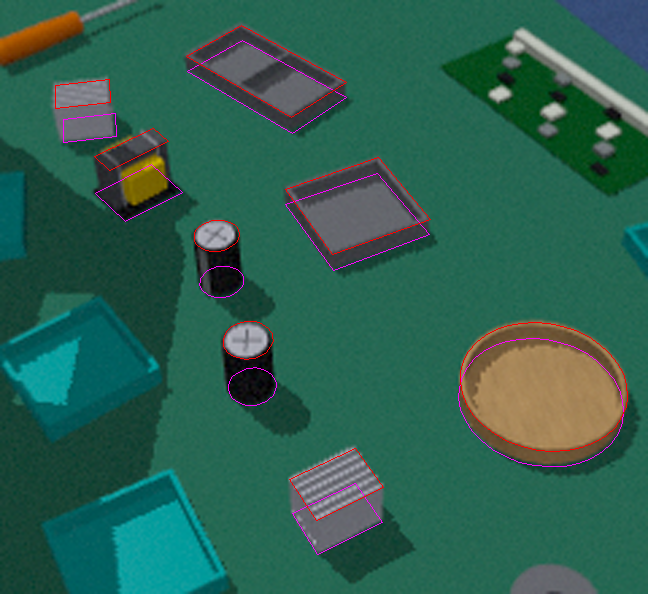

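Overlays fit within about 1 px: caps z≈52, sinks ≈40, trays ≈18, as they must be. I'll keep the order asked, starting with the capacitors (tool yaw 90, closing along world x).

```bash
cat > to.py <<'E'
import sys,numpy as np
from bench import r
s=r.sense(); p=np.array(s["tool_pos"]); yaw=s["tcp_rot"][2]
x,y,z,w=map(float,sys.argv[1:5]); d=np.array([x,y,z])-p; a=np.radians(yaw)
dw=(w-yaw+180)%360-180
print("rz %.1f  d %.1f %.1f %.1f  rows>=%.1f"%(-dw,d@[np.cos(a),np.sin(a),0],d@[np.sin(a),-np.cos(a),0],-d[2],max(np.linalg.norm(d)/62.5,abs(dw)/10.7)),"t",s["time"])
E
python3 to.py 482.4 -0.3 130 90
```

```text
rz 63.9  d -433.3 -387.6 100.6  rows>=9.4 t 0.2
```

```bash
python3 -m handwheel '0 0 32 -216 -194 30 60;0 0 32 -216 -194 30 60;0 0 32 -216 -194 30 60;0 0 63.9 -433.3 -387.6 100.6 60;0 0 63.9 -433.3 -387.6 100.6 60;0 0 63.9 -433.3 -387.6 100.6 60;0 0 63.9 -433.3 -387.6 100.6 60;0 0 63.9 -433.3 -387.6 100.6 60' 40; python3 to.py 482.4 -0.3 130 90
```

```text
time: 1.2
tool_pos: [449.6, 80.3, 148.8]
tcp_rot: [179.9, -0.0, 90.0]
ft_force: [1.2, 0.1, 0.7]
finger_gap: 59.9
grip_force: 0.0
rz -0.0  d -80.6 32.9 18.8  rows>=1.4 t 1.2
```

```bash
python3 -m handwheel '0 0 0 -40 16 9 60;0 0 0 -40 16 9 60' ; python3 to.py 482.4 -0.3 130 90
```

```text
time: 1.45
tool_pos: [465.1, 39.5, 139.1]
tcp_rot: [-179.9, 0.0, 89.7]
ft_force: [-0.5, -0.2, 0.4]
finger_gap: 59.9
grip_force: 0.0
rz -0.3  d -39.7 17.5 9.1  rows>=0.7 t 1.45
```

```bash
python3 -m handwheel '0 0 0 -39.7 17.5 9.1 60;0 0 0 -39.7 17.5 9.1 60;0 0 0 -39.7 17.5 70 60;0 0 0 -39.7 17.5 70 60' ; python3 to.py 482.4 -0.3 14 90
```

```text
time: 1.95
tool_pos: [478.0, 4.1, 65.8]
tcp_rot: [-179.4, -0.1, 90.0]
ft_force: [-1.2, -0.4, -0.4]
finger_gap: 60.2
grip_force: 0.0
rz 0.0  d -4.4 4.4 51.8  rows>=0.8 t 1.95
```

```bash
python3 - <<'E'
from bench import optics
import cv2
s=optics.snapshot("side")["pixels"][180:320,230:370]; t=optics.snapshot("top")["pixels"][200:340,250:390]
cv2.imwrite("pics/chk1.png",cv2.resize(cv2.hconcat([s,t]),None,fx=2.8,fy=2.8,interpolation=cv2.INTER_CUBIC))
E
```

```text
(no output)
```

View pics/chk1.png

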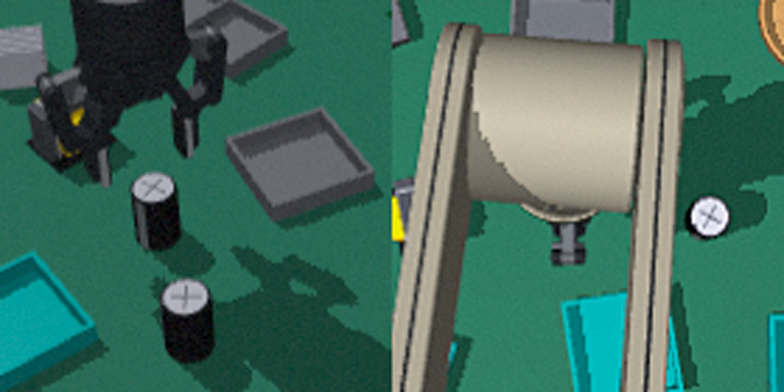

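Gripper straddles capacitor L in the side view (tips at (103,185) and (185,155), cap top at (155,187)), about 4 mm short in y, as the readout says. I'll settle before trusting it.

```bash
for i in 1; do python3 -m handwheel '0 0 0 0 0 0 60;0 0 0 0 0 0 60'|head -2; done; python3 -m handwheel '0 0 0 0 0 0 60'|head -2;python3 to.py 482.4 -0.3 14 90
```

```text
time: 2.3
tool_pos: [484.1, 2.7, 72.1]
time: 2.42
tool_pos: [483.3, 2.5, 71.1]
rz -0.0  d -2.8 -0.9 57.1  rows>=0.9 t 2.425
```

```bash
python3 -m handwheel '0 0 0 -2.8 -0.9 30 60;0 0 0 -2.8 -0.9 57 60;0 0 0 -2.8 -0.9 57 60;0 0 0 -2.8 -0.9 57 60;0 0 0 -2.8 -0.9 57 60' |head -3; python3 -m handwheel '0 0 0 0 0 0 20;0 0 0 0 0 0 20;0 0 0 0 0 0 20;0 0 0 0 0 0 20;0 0 0 0 0 0 20' 40;python3 to.py 637.7 -203.4 120 90
```

```text
time: 3.05
tool_pos: [483.0, -0.4, 14.5]
tcp_rot: [179.9, 0.0, 90.0]
time: 3.68
tool_pos: [482.5, -0.4, 14.0]
tcp_rot: [179.9, 0.0, 90.0]
ft_force: [-1.9, 0.8, 7.0]
finger_gap: 35.4
grip_force: 39.6
rz -0.0  d -203.0 155.2 -106.0  rows>=4.4 t 3.675
```

Gripped at a 35.4 mm gap. Lift straight up, then travel.

```bash
python3 -m handwheel '0 0 0 0 0 -30 20;0 0 0 0 0 -80 20;0 0 0 -40 31 -106 20;0 0 0 -90 69 -106 20;0 0 0 -140 107 -106 20;0 0 0 -180 137 -106 20;0 0 0 -203 155.2 -106 20;0 0 0 -203 155.2 -106 20' |head -2; python3 -m handwheel '0 0 0 0 0 0 20;0 0 0 0 0 0 20;0 0 0 0 0 0 20;0 0 0 0 0 0 20';python3 to.py 637.7 -203.4 17.5 90
```

```text
time: 4.68
tool_pos: [637.2, -205.1, 118.2]
time: 5.18
tool_pos: [636.8, -202.8, 119.3]
tcp_rot: [180.0, 0.0, 90.0]
ft_force: [-0.2, 0.1, -0.5]
finger_gap: 35.2
grip_force: 40.3
rz 0.0  d -0.6 0.9 101.8  rows>=1.6 t 5.175
```

```bash
python3 -m handwheel '0 0 0 -0.6 0.9 50 20;0 0 0 -0.6 0.9 85 20;0 0 0 -0.6 0.9 94 20;0 0 0 -0.6 0.9 94 20;0 0 0 -0.6 0.9 97 20;0 0 0 -0.6 0.9 99 20;0 0 0 -0.6 0.9 101 20;0 0 0 -0.6 0.9 101 20';  python3 -m handwheel '0 0 0 0 0 0 20;0 0 0 0 0 0 20'
```

```text
time: 6.18
tool_pos: [637.7, -203.9, 18.0]
tcp_rot: [-180.0, 0.0, 90.0]
ft_force: [0.3, 0.8, -1.3]
finger_gap: 35.3
grip_force: 40.3
time: 6.42
tool_pos: [637.8, -203.9, 18.0]
tcp_rot: [180.0, 0.0, 90.0]
ft_force: [-0.6, 0.5, -0.2]
finger_gap: 35.0
grip_force: 40.3
```

```bash
python3 -m handwheel '0 0 0 0 0 0.5 20;0 0 0 0 0 0.5 20;0 0 0 0 0 0.5 20'|sed -n '2p;4p';python3 -m handwheel '0 0 0 0 0 0.5 20;0 0 0 0 0 0.5 20;0 0 0 0 0 0.5 20'|sed -n '2p;4p'
```

```text
tool_pos: [637.7, -203.9, 17.5]
ft_force: [-0.7, -0.4, -1.3]
tool_pos: [637.8, -203.9, 17.1]
ft_force: [-0.8, -0.0, -0.3]
```

```bash
python3 -m handwheel '0 0 0 0 0 0.5 20;0 0 0 0 0 0.5 20;0 0 0 0 0 0.5 20'|sed -n '2p;4p';python3 -m handwheel '0 0 0 0 0 0.4 20;0 0 0 0 0 0.4 20;0 0 0 0 0 0.4 20'|sed -n '2p;4p'
```

```text
tool_pos: [637.8, -203.9, 17.1]
ft_force: [-2.8, 1.2, 5.7]
tool_pos: [637.8, -204.0, 17.0]
ft_force: [-5.2, 1.2, 7.6]
```

Contact at z≈17.0, with 7 N. Release, rise and go to the second capacitor.

```bash
python3 -m handwheel '0 0 0 0 0 0 50;0 0 0 0 0 0 50;0 0 0 0 0 0 50;0 0 0 0 0 0 50;0 0 0 0 0 -30 50;0 0 0 0 0 -80 50;0 0 0 0 0 -110 50;0 0 0 0 0 -110 50';python3 to.py 456.7 -112.1 80 90
```

```text
time: 8.93
tool_pos: [640.1, -204.9, 130.4]
tcp_rot: [179.6, 0.2, 90.0]
ft_force: [1.9, -0.2, 0.2]
finger_gap: 50.0
grip_force: 0.0
rz -0.0  d 92.7 -183.4 50.4  rows>=3.4 t 8.925
```

```bash
python3 -m handwheel '0 0 0 23 -46 0 60;0 0 0 50 -98 0 60;0 0 0 75 -148 15 60;0 0 0 92.7 -183 45 60;0 0 0 92.7 -183 50 60;0 0 0 92.7 -183 50 60;0 0 0 92.7 -183 50 60;0 0 0 92.7 -183 50 60'|head -2; python3 -m handwheel '0 0 0 0 0 0 60;0 0 0 0 0 0 60'|head -2; python3 to.py 456.7 -112.1 14 90;python3 - <<'E'
from bench import optics
import cv2
s=optics.snapshot("side")["pixels"][220:380,230:450]
cv2.imwrite("pics/chk2.png",cv2.resize(s,None,fx=3.4,fy=3.4,interpolation=cv2.INTER_CUBIC))
E
```

```text
time: 9.93
tool_pos: [456.1, -111.8, 77.1]
time: 10.18
tool_pos: [455.1, -111.3, 76.3]
rz -0.0  d -0.8 1.6 62.3  rows>=1.0 t 10.175
```

View pics/chk2.png

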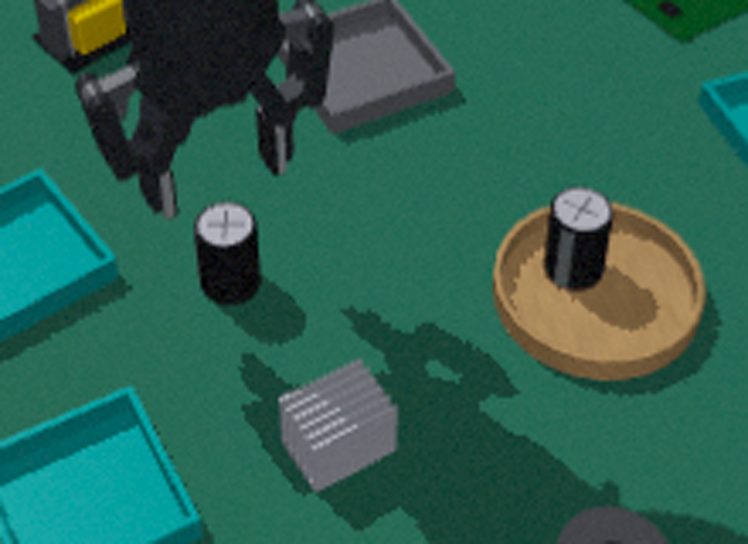

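The first capacitor stands upright in the tub (crop 580,240) and the gripper is centred over the second (225,225).

```bash
python3 -m handwheel '0 0 0 -0.8 1.2 30 60;0 0 0 -0.8 1.2 62 60;0 0 0 -0.8 1.2 62 60;0 0 0 -0.8 1.2 62 60' |sed -n 2p; python3 -m handwheel '0 0 0 0 0 0 20;0 0 0 0 0 0 20;0 0 0 0 0 0 20;0 0 0 0 0 0 20;0 0 0 0 0 0 20' 40;python3 to.py 637.7 -249.9 120 90
```

```text
tool_pos: [456.5, -112.1, 15.0]
time: 11.35
tool_pos: [457.3, -112.4, 15.8]
tcp_rot: [179.9, 0.1, 90.0]
ft_force: [-1.2, 0.2, 7.3]
finger_gap: 35.4
grip_force: 39.5
rz -0.0  d -137.4 180.4 -104.2  rows>=4.0 t 11.35
```

```bash
python3 -m handwheel '0 0 0 0 0 -40 20;0 0 0 0 0 -90 20;0 0 0 -30 39 -104 20;0 0 0 -65 85 -104 20;0 0 0 -100 131 -104 20;0 0 0 -125 164 -104 20;0 0 0 -137.4 180.4 -104 20;0 0 0 -137.4 180.4 -104 20' |sed -n 2p; python3 -m handwheel '0 0 0 0 0 0 20;0 0 0 0 0 0 20;0 0 0 0 0 0 20;0 0 0 0 0 0 20'|sed -n '2p;5p';python3 to.py 637.7 -249.9 19.5 90
```

```text
tool_pos: [636.9, -250.2, 118.0]
tool_pos: [636.2, -249.1, 118.3]
finger_gap: 34.8
rz 0.0  d -0.8 1.5 98.8  rows>=1.6 t 12.85
```

```bash
python3 -m handwheel '0 0 0 -0.8 1.2 50 20;0 0 0 -0.8 1.2 80 20;0 0 0 -0.8 1.2 90 20;0 0 0 -0.8 1.2 94 20;0 0 0 -0.8 1.2 97 20;0 0 0 -0.8 1.2 98.5 20;0 0 0 -0.8 1.2 98.5 20'|sed -n '2p;4p';  python3 -m handwheel '0 0 0 0 0 0 20;0 0 0 0 0 0.3 20;0 0 0 0 0 0.3 20'|sed -n '2p;4p';python3 -m handwheel '0 0 0 0 0 0.3 20;0 0 0 0 0 0.6 20;0 0 0 0 0 0.6 20'|sed -n '2p;4p'
```

```text
tool_pos: [638.0, -250.4, 20.4]
ft_force: [0.1, -0.1, -0.8]
tool_pos: [637.5, -250.2, 19.3]
ft_force: [0.3, 0.1, -0.8]
tool_pos: [637.5, -250.2, 18.9]
ft_force: [-2.1, 0.2, 2.1]
```

```bash
python3 -m handwheel '0 0 0 0 0 0 50;0 0 0 0 0 0 50;0 0 0 0 0 0 50;0 0 0 0 0 0 50;0 0 0 0 0 -30 50;0 0 0 0 0 -80 50;0 0 0 0 0 -110 50;0 0 0 0 0 -110 50'|sed -n '1,2p;4p';python3 to.py 464.3 137.3 100 101.5
```

```text
time: 15.48
tool_pos: [639.8, -251.3, 133.1]
ft_force: [0.7, 0.6, 0.2]
rz -11.5  d 388.5 -175.6 33.1  rows>=6.8 t 15.475
```

```bash
python3 -m handwheel '0 0 0 50 -22 0 85;0 0 -5 105 -47 0 85;0 0 -11.5 160 -72 0 85;0 0 -11.5 215 -97 0 85;0 0 -11.5 270 -122 10 85;0 0 -11.5 325 -147 20 85;0 0 -11.5 370 -167 33 85;0 0 -11.5 388.5 -175.6 33 85'|sed -n 2p; python3 -m handwheel '0 0 0 0 0 0 85;0 0 0 0 0 0 85;0 0 0 0 0 0 85;0 0 0 0 0 0 85'|sed -n '2,3p;5p'; python3 to.py 464.3 137.3 17 101.5;python3 - <<'E'
from bench import optics
import cv2
s=optics.snapshot("side")["pixels"][130:290,190:450]
cv2.imwrite("pics/chk3.png",cv2.resize(s,None,fx=3,fy=3,interpolation=cv2.INTER_CUBIC))
E
```

```text
tool_pos: [458.8, 140.2, 93.0]
tool_pos: [462.4, 137.6, 95.7]
tcp_rot: [180.0, 0.0, 101.4]
finger_gap: 84.9
rz -0.1  d -0.7 1.8 78.7  rows>=1.3 t 16.975
```

View pics/chk3.png

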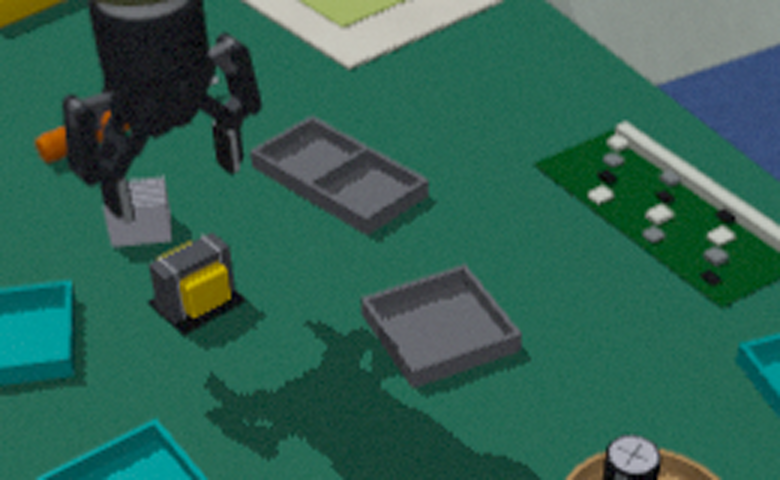

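Gripper sits above the transformer (crop 195,275), fingers along its long side. Descend and grip.

```bash
python3 -m handwheel '0 0 0 -0.7 1.8 30 85;0 0 0 -0.7 1.8 65 85;0 0 0 -0.7 1.8 78 85;0 0 0 -0.7 1.8 78 85;0 0 0 -0.7 1.8 78 85' |sed -n '2p;4p'; python3 -m handwheel '0 0 0 0 0 0 40;0 0 0 0 0 0 40;0 0 0 0 0 0 40;0 0 0 0 0 0 40;0 0 0 0 0 0 40' 60;python3 to.py 615.8 11.2 110 88.3
```

```text
tool_pos: [465.1, 138.2, 19.1]
ft_force: [0.3, 0.2, 0.1]
time: 18.27
tool_pos: [464.9, 138.2, 19.1]
tcp_rot: [179.9, 0.0, 101.5]
ft_force: [-1.8, -1.1, 7.4]
finger_gap: 59.2
grip_force: 66.0
rz 13.2  d -154.5 122.6 -90.9  rows>=3.5 t 18.275
```

```bash
python3 -m handwheel '0 0 0 0 0 -25 40;0 0 0 0 0 -65 40;0 0 4 -35 28 -91 40;0 0 8 -75 60 -91 40;0 0 13.2 -115 91 -91 40;0 0 13.2 -142 113 -91 40;0 0 13.2 -154.5 122.6 -91 40;0 0 13.2 -154.5 122.6 -91 40' |sed -n 2p; python3 -m handwheel '0 0 0 0 0 0 40;0 0 0 0 0 0 40;0 0 0 0 0 0 40;0 0 0 0 0 0 40';python3 to.py 615.8 11.2 22.5 88.3
```

```text
tool_pos: [614.7, 10.7, 108.2]
time: 19.77
tool_pos: [614.7, 11.4, 108.8]
tcp_rot: [180.0, -0.0, 88.3]
ft_force: [-0.1, -0.1, -3.9]
finger_gap: 59.1
grip_force: 66.3
rz 0.0  d -0.2 1.1 86.3  rows>=1.4 t 19.775
```

```bash
python3 -m handwheel '0 0 0 -0.2 1 45 40;0 0 0 -0.2 1 70 40;0 0 0 -0.2 1 80 40;0 0 0 -0.2 1 83 40;0 0 0 -0.2 1 85 40;0 0 0 -0.2 1 85.5 40;0 0 0 -0.2 1 85.5 40'|sed -n '2p;4p';  python3 -m handwheel '0 0 0 0 0 0 40;0 0 0 0 0 0.3 40;0 0 0 0 0 0.3 40'|sed -n '2p;4p';python3 -m handwheel '0 0 0 0 0 0.3 40;0 0 0 0 0 0.6 40;0 0 0 0 0 0.6 40'|sed -n '2p;4p'
```

```text
tool_pos: [616.4, 10.7, 24.0]
ft_force: [-0.9, 0.5, -2.1]
tool_pos: [615.8, 10.8, 22.9]
ft_force: [0.6, -0.2, -2.9]
tool_pos: [615.8, 10.8, 22.2]
ft_force: [0.3, -1.0, -3.0]
```

```bash
python3 -m handwheel '0 0 0 0 0 0.3 40;0 0 0 0 0 0.5 40;0 0 0 0 0 0.5 40'|sed -n '2p;4p';python3 -m handwheel '0 0 0 0 0 0.3 40;0 0 0 0 0 0.4 40;0 0 0 0 0 0.4 40'|sed -n '2p;4p'
```

```text
tool_pos: [615.8, 10.8, 22.2]
ft_force: [-4.0, -0.0, 3.9]
tool_pos: [615.8, 10.8, 22.1]
ft_force: [-6.6, -0.1, 7.8]
```

```bash
python3 -m handwheel '0 0 0 0 0 0 72;0 0 0 0 0 0 72;0 0 0 0 0 0 72;0 0 0 0 0 0 72;0 0 0 0 0 -30 72;0 0 0 0 0 -75 72;0 0 0 0 0 -100 72;0 0 0 0 0 -100 72'|sed -n '1,2p;4p';python3 to.py 457.9 248.1 90 161.2
```

```text
time: 23.15
tool_pos: [617.9, 10.7, 124.5]
ft_force: [0.7, -0.7, -0.6]
rz -72.9  d 232.5 -167.1 34.5  rows>=6.8 t 23.15
```

```bash
python3 -m handwheel '0 0 -10 30 -22 0 65;0 0 -20 70 -50 0 65;0 0 -30 110 -79 0 65;0 0 -40 150 -108 0 65;0 0 -50 190 -137 10 65;0 0 -60 215 -155 20 65;0 0 -70 232.5 -167 30 65;0 0 -72.9 232.5 -167 34 65'|sed -n 2p; python3 -m handwheel '0 0 0 0 0 0 65;0 0 0 0 0 0 65;0 0 0 0 0 0 65;0 0 0 0 0 0 65'|sed -n '2,3p;5p'; python3 to.py 457.9 248.1 16 161.2;python3 - <<'E'
from bench import optics
import cv2
s=optics.snapshot("side")["pixels"][120:340,190:450]
cv2.imwrite("pics/chk4.png",cv2.resize(s,None,fx=2.7,fy=2.7,interpolation=cv2.INTER_CUBIC))
E
```

```text
tool_pos: [453.3, 248.9, 84.7]
tool_pos: [456.2, 248.0, 87.6]
tcp_rot: [180.0, 0.0, 161.1]
finger_gap: 65.2
rz -0.1  d -1.6 0.6 71.6  rows>=1.1 t 24.65
```

View pics/chk4.png

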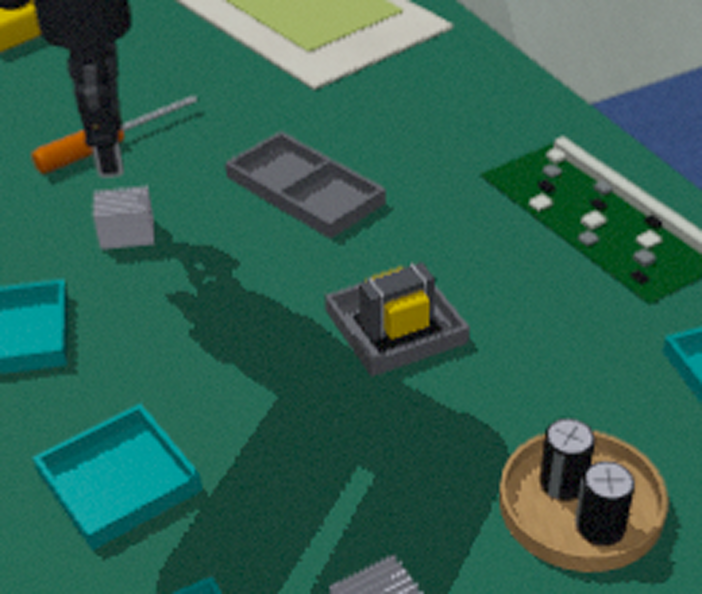

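Both capacitors (570,460; 605,500) and the transformer (405,300) stand in place, and the gripper is over the left heat sink (123,205). Grip it.

```bash
python3 -m handwheel '0 0 0 -1.6 0.6 30 65;0 0 0 -1.6 0.6 60 65;0 0 0 -1.6 0.6 71 65;0 0 0 -1.6 0.6 71 65;0 0 0 -1.6 0.6 71 65' |sed -n '2p;4p'; python3 -m handwheel '0 0 0 0 0 0 20;0 0 0 0 0 0 20;0 0 0 0 0 0 20;0 0 0 0 0 0 20;0 0 0 0 0 0 20' 40;python3 to.py 623.8 262.4 110 198.3
```

```text
tool_pos: [458.6, 248.7, 17.7]
ft_force: [1.1, -0.7, 0.2]
time: 25.95
tool_pos: [458.6, 248.6, 17.6]
tcp_rot: [179.9, 0.1, 161.2]
ft_force: [-0.5, -0.2, 6.3]
finger_gap: 35.2
grip_force: 41.5
rz -37.1  d -152.0 66.3 -92.4  rows>=3.5 t 25.95
```

```bash
python3 -m handwheel '0 0 0 0 0 -25 20;0 0 0 0 0 -65 20;0 0 -8 -30 13 -92 20;0 0 -17 -70 31 -92 20;0 0 -26 -110 48 -92 20;0 0 -34 -140 61 -92 20;0 0 -37.1 -152 66.3 -92 20;0 0 -37.1 -152 66.3 -92 20' |sed -n 2p; python3 -m handwheel '0 0 0 0 0 0 20;0 0 0 0 0 0 20;0 0 0 0 0 0 20;0 0 0 0 0 0 20'|sed -n '2,5p';python3 to.py 623.8 262.4 21 198.3
```

```text
tool_pos: [623.2, 261.8, 107.8]
tool_pos: [622.6, 262.1, 108.6]
tcp_rot: [180.0, 0.0, -161.7]
ft_force: [0.0, 0.2, 0.0]
finger_gap: 35.0
rz -0.0  d -1.2 -0.0 87.6  rows>=1.4 t 27.45
```

```bash
python3 -m handwheel '0 0 0 -1 0 45 20;0 0 0 -1 0 70 20;0 0 0 -1 0 81 20;0 0 0 -1 0 84 20;0 0 0 -1 0 86.5 20;0 0 0 -1 0 87 20;0 0 0 -1 0 87 20'|sed -n '2p;4p';  python3 -m handwheel '0 0 0 0 0 0 20;0 0 0 0 0 0.3 20;0 0 0 0 0 0.3 20'|sed -n '2p;4p';python3 -m handwheel '0 0 0 0 0 0.3 20;0 0 0 0 0 0.6 20;0 0 0 0 0 0.6 20'|sed -n '2p;4p'
```

```text
tool_pos: [624.3, 262.5, 22.2]
ft_force: [-1.0, -0.7, -0.4]
tool_pos: [623.7, 262.3, 21.1]
ft_force: [-1.0, 0.1, -1.1]
tool_pos: [623.8, 262.3, 20.6]
ft_force: [-1.5, -1.5, 1.3]
```

```bash
python3 -m handwheel '0 0 0 0 0 0.3 20;0 0 0 0 0 0.4 20;0 0 0 0 0 0.4 20'|sed -n '2p;4p';python3 -m handwheel '0 0 0 0 0 0 48;0 0 0 0 0 0 48;0 0 0 0 0 0 48;0 0 0 0 0 0 48;0 0 0 0 0 -30 48;0 0 0 0 0 -75 48;0 0 0 0 0 -100 48;0 0 0 0 0 -100 48'|sed -n '1,2p;4p';python3 to.py 457.5 -243.1 90 180.9
```

```text
tool_pos: [623.8, 262.3, 20.7]
ft_force: [-3.7, -1.3, 5.4]
time: 30.45
tool_pos: [625.8, 263.0, 123.5]
ft_force: [0.7, -0.3, -0.4]
rz 17.4  d 318.6 -427.7 33.5  rows>=8.5 t 30.45
```

```bash
python3 -m handwheel '0 0 0 35 -47 0 65;0 0 5 70 -94 0 65;0 0 10 106 -142 0 65;0 0 15 142 -190 0 65;0 0 17.4 178 -239 0 65;0 0 17.4 214 -287 0 65;0 0 17.4 250 -336 0 65;0 0 17.4 280 -376 10 65'|sed -n 2p; python3 -m handwheel '0 0 0 0 0 0 65;0 0 0 0 0 0 65'|sed -n '2,3p;5p'; python3 to.py 457.5 -243.1 88 180.9
```

```text
tool_pos: [474.7, -184.5, 109.3]
tool_pos: [475.2, -182.0, 108.9]
tcp_rot: [179.9, -0.1, -179.2]
finger_gap: 65.3
rz -0.1  d 18.6 -60.8 20.9  rows>=1.1 t 31.7
```

```bash
python3 -m handwheel '0 0 0 9 -30 10 65;0 0 0 18.6 -60.8 21 65;0 0 0 18.6 -60.8 21 65;0 0 0 18.6 -60.8 21 65;0 0 0 18.6 -60.8 21 65;0 0 0 18.6 -60.8 21 65'|sed -n 2,3p; python3 to.py 457.5 -243.1 17 180.9;python3 - <<'E'
from bench import optics
import cv2
s=optics.snapshot("side")["pixels"][120:400,210:450]
cv2.imwrite("pics/chk5.png",cv2.resize(s,None,fx=2.1,fy=2.1,interpolation=cv2.INTER_CUBIC))
E
```

```text
tool_pos: [458.7, -243.0, 89.4]
tcp_rot: [-180.0, 0.0, -179.0]
rz 0.1  d 1.2 -0.1 72.4  rows>=1.2 t 32.45
```

View pics/chk5.png

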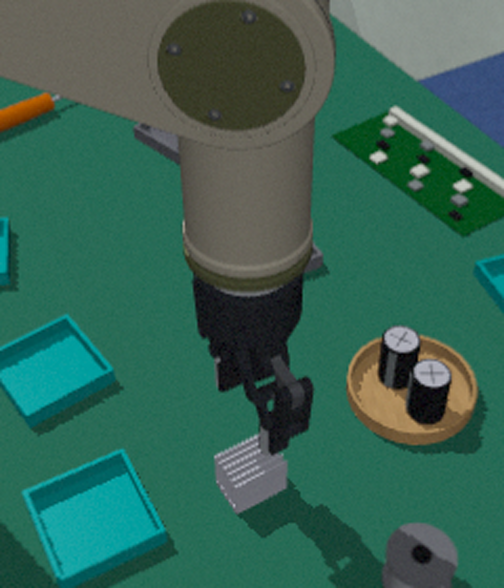

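Gripper is above the right heat sink (crop 250,470), and the other parts are undisturbed. Descend and grip.

```bash
python3 -m handwheel '0 0 0 1.2 0 30 65;0 0 0 1.2 0 60 65;0 0 0 1.2 0 72 65;0 0 0 1.2 0 72 65;0 0 0 1.2 0 72 65' |sed -n '2p;4p'; python3 -m handwheel '0 0 0 0 0 0 20;0 0 0 0 0 0 20;0 0 0 0 0 0 20;0 0 0 0 0 0 20;0 0 0 0 0 0 20' 40;python3 to.py 646.4 194 115 198.3
```

```text
tool_pos: [457.9, -244.2, 18.4]
ft_force: [0.5, 0.4, 0.4]
time: 33.75
tool_pos: [457.9, -244.3, 18.3]
tcp_rot: [-179.9, 0.1, -179.1]
ft_force: [-0.6, -0.2, 6.7]
finger_gap: 35.3
grip_force: 41.1
rz -17.4  d -195.2 435.4 -96.7  rows>=7.8 t 33.75
```

```bash
python3 -m handwheel '0 0 0 0 0 -30 20;0 0 0 0 0 -75 20;0 0 0 -15 35 -97 20;0 0 -5 -38 85 -97 20;0 0 -10 -62 138 -97 20;0 0 -15 -86 192 -97 20;0 0 -17.4 -110 245 -97 20;0 0 -17.4 -134 299 -97 20' |sed -n 2p; python3 -m handwheel '0 0 0 0 0 0 20;0 0 0 0 0 0 20'|sed -n '2,5p';python3 to.py 646.4 194 115 198.3
```

```text
tool_pos: [586.8, 59.2, 114.1]
tool_pos: [586.0, 57.4, 113.7]
tcp_rot: [-180.0, -0.1, -161.7]
ft_force: [-0.1, -0.0, -0.3]
finger_gap: 35.3
rz 0.0  d -100.3 110.7 -1.3  rows>=2.4 t 35.0
```

```bash
python3 -m handwheel '0 0 0 -40 44 0 20;0 0 0 -80 88 0 20;0 0 0 -100.3 110.7 0 20;0 0 0 -100.3 110.7 0 20;0 0 0 -100.3 110.7 0 20;0 0 0 -100.3 110.7 0 20;0 0 0 -100.3 110.7 0 20' |sed -n '2,3p;5p';python3 to.py 646.4 194 22 198.3
```

```text
tool_pos: [646.9, 192.7, 114.3]
tcp_rot: [-180.0, 0.0, -161.8]
finger_gap: 35.2
rz -0.1  d 0.0 1.4 92.3  rows>=1.5 t 35.875
```

```bash
python3 -m handwheel '0 0 0 0 1.2 45 20;0 0 0 0 1.2 75 20;0 0 0 0 1.2 86 20;0 0 0 0 1.2 89 20;0 0 0 0 1.2 91 20;0 0 0 0 1.2 91.5 20;0 0 0 0 1.2 91.5 20'|sed -n '2p;4p';  python3 -m handwheel '0 0 0 0 0 0 20;0 0 0 0 0 0.3 20;0 0 0 0 0 0.3 20'|sed -n '2p;4p';python3 -m handwheel '0 0 0 0 0 0.3 20;0 0 0 0 0 0.6 20;0 0 0 0 0 0.6 20'|sed -n '2p;4p'
```

```text
tool_pos: [647.1, 195.3, 23.6]
ft_force: [0.2, 0.3, -0.6]
tool_pos: [646.5, 195.1, 22.2]
ft_force: [0.1, -0.1, -0.5]
tool_pos: [646.4, 195.0, 21.6]
ft_force: [-0.3, 0.4, -1.3]
```

```bash
python3 -m handwheel '0 0 0 0 0 0.3 20;0 0 0 0 0 0.5 20;0 0 0 0 0 0.5 20'|sed -n '2p;4p';python3 -m handwheel '0 0 0 0 0 0.3 20;0 0 0 0 0 0.3 20;0 0 0 0 0 0.3 20'|sed -n '2p;4p'
```

```text
tool_pos: [646.5, 195.1, 21.4]
ft_force: [-0.9, -0.2, 2.4]
tool_pos: [646.6, 195.1, 21.4]
ft_force: [-3.5, -1.1, 5.7]
```

Contact. Release, rise, and back off so the cameras can see.

```bash
python3 -m handwheel '0 0 0 0 0 0 48;0 0 0 0 0 0 48;0 0 0 0 0 0 48;0 0 0 0 0 0 48;0 0 0 0 0 -30 48;0 0 0 0 0 -75 48;0 0 0 0 0 -120 48;0 0 0 0 0 -150 48'|sed -n '1,2p;4p'; python3 -m handwheel '0 0 0 30 20 -40 48;0 0 0 70 60 -50 48;0 0 0 110 100 -50 48;0 0 0 150 140 -50 48;0 0 0 190 170 -50 48;0 0 0 230 200 -50 48;0 0 0 230 200 -50 48;0 0 0 230 200 -50 48'|sed -n '1,2p'; python3 - <<'E'
from bench import optics
import cv2
s=optics.snapshot("side")["pixels"][120:400,190:450]; t=optics.snapshot("top")["pixels"][170:300,150:490]
cv2.imwrite("pics/fs.png",cv2.resize(s,None,fx=2.1,fy=2.1,interpolation=cv2.INTER_CUBIC))
cv2.imwrite("pics/ft.png",cv2.resize(t,None,fx=2.3,fy=2.3,interpolation=cv2.INTER_CUBIC))
E
```

```text
time: 39.25
tool_pos: [647.4, 195.3, 173.9]
ft_force: [0.7, 0.4, -1.2]
time: 40.25
tool_pos: [365.7, 313.0, 221.2]
```

View pics/fs.png

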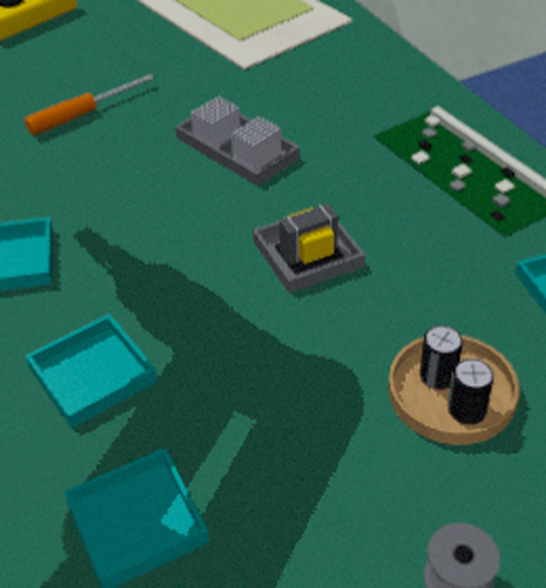

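View pics/ft.png

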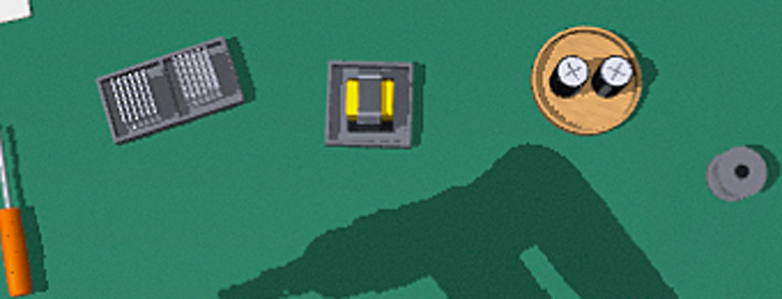

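All five parts stand upright in their trays: heat sinks at top crop (135,97) and (197,72), transformer (370,100), capacitors (572,72) and (615,72). The screwdriver and spool were not touched.

```bash
python3 -c "
from bench import workorder
print(workorder.hand_in())"
```

```text
the job is handed in; nothing more can be done
None
```

All five parts are set down upright in their proper trays, in the order asked, with the screwdriver and spool left alone; I handed the job in just after the 40 s mark of the 104 s allowed, and no verdict came back.

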